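# Work the transit wedge out of the digester block

### The job

A wooden wedge jams the aluminium tube block in the white digester. Take the wedge by its head and work it loose with small side pulls along its gap, first about 15 mm to the left of the middle as the robot sees it, then as far to the right of the middle, creeping up a little each time until it slides free; the tube block must stay down in its well, for pulled straight up the wedge drags it along. Put the freed wedge in the empty grey box.

Things in the scene. Friction and masses are not known exactly. Their poses are not given: they have to be found in the camera images.
- wedge: Pale wooden wedge, 110 mm tall, thin end down in the gap at the robot side of the block. Origin: middle of its head, at the start 140 mm above the table; x to the block, y along the gap, z up. Head 24 (x) by 34 (y) by 35 (z) mm: grip it there, across y. Shank below 75 mm long, 36 mm wide, 20 mm thick at the head, 8 mm at the thin end, which is 92 mm below the origin. A spare lies on the bench.
- heater: Digester, 240 (x) by 260 (y) mm, deck 100 mm high, fixed, blue panel facing the robot. Origin: middle of its underside; x away from the robot, y to its left. Well from x=-85 to +22, y=-52 to +52 mm, rubber rim 3 mm high. The wedge's gap runs along y at x=-45; its middle is y=0 and the wedge can go 30 mm either way. A sprung cheek presses wedge to block with 15 N; arms yield a few mm to its drag.
- block (a joint): Rise of the aluminium tube block in the well, m; 0 = down. 55 by 100 by 60 mm, 0.5 kg, top 105 mm above the table, vial caps behind the wedge to 135 mm. Only its weight holds it. The wedge slides at 8 to 15 N; straight up it drags the block along, but moved sideways three or more times as far as up it creeps out alone. The squeeze fades out over 30 mm of rise; 60 mm clears all.
- tray: The empty open grey plastic box, 140 (x) by 165 (y) mm, 80 mm tall, walls and floor 4 mm, fixed on the bench to the robot's right. Origin: middle of its underside. A box of the same kind full of vials stands next to it.
Not all that is in view belongs to the job. Leave any black look-alike of the wedge alone. Leave any orange look-alike of the tray alone.

How it is judged:
On the way, in this order (a step that is already met when the one before it is completed fails the run):
1. the wedge, still in its gap, is drawn to the left of the gap's middle (5 mm or more) (y of wedge in the frame of heater above 0.005 m and z of wedge in the frame of heater below 0.1705 m), for 0.05 s.
2. the wedge, still in its gap, is drawn to the right of the gap's middle (5 mm or more) (y of wedge in the frame of heater below -0.005 m and z of wedge in the frame of heater below 0.1705 m), for 0.05 s.
3. the wedge is free, its thin end above the deck (z of wedge in the frame of heater above 0.197 m), for 0.05 s.
At the end, for the whole second after the job is handed in: The wedge lies, leans or stands at rest in the empty grey box: the middle of its head is inside the box's outline and lower than 110 mm above the table; the tube block is down in its well, within 4 mm (x of wedge in the frame of tray between -0.07 and 0.07 m and y of wedge in the frame of tray between -0.0825 and 0.0825 m and height (world z) of wedge below 0.11 m and linear speed of wedge below 0.03 m/s and value of joint block below 0.004 m); the robot touches nothing.
It fails at once if the tube block is dragged up out of its seat by more than 5 mm (value of joint block above 0.005 m).
It also fails if it takes over 48 s, if anything falls off the work surface, if the arm or the gripper's body presses on something with over 40 N, if the wrist force passes 120 N, or if a joint passes its speed limit or range.

### The arm

A 6-joint arm with a two-finger parallel gripper is mounted at the origin on the work surface. World frame = base frame: x ahead of the robot, y to its left, z up, the work surface at z = 0. Lengths are in m, angles in rad, forces in N, time in s.
With the tool pointing down it reaches from about 0.375 to 0.9 m from the base axis. Payload 3.1 kg.
Tool frame: the origin (TCP) lies on the centre line of the jaws, within the pads' length; the fingertips stand 22 mm ahead of it and the grasp point (between the pads) lies 3 mm ahead of it; z points along the fingers, x is the direction in which the jaws open and shut, and the axes are right-handed (so a half turn about z gives the same grasp; the last joint's range is limited). The gripper opens to 87 mm and grips with 3 to 60 N. Pads are 19 mm wide; open, the fingers measure 117 mm over their backs; the gripper's body (75 mm by 190 mm) begins 51 mm behind the grasp point.
Start: joints at [1.056, 0.527, 1.433, -0, 1.181, -0.178], TCP at [0.206, 0.59, 0.222] pointing down, gripper open.
Joint ranges: [-3.08, 3.08], [-0.75, 2.2], [0.22, 2.44], [-1.43, 4.57], [0, 2.65], [-2.85, 2.85]. Speed limits (rad/s): [2.79, 2.79, 3.14, 3.14, 3.14, 3.14].

### API

Orientations are given as a unit quaternion [x, y, z, w].
In Python, from rig import robot, camera, order gives the robot as it stands.
- The arm moves only by the shell command python3 -m pendant 'ROWS' [OPENING] [FORCE]. ROWS is JSON, a list of rows, each a list of 2 entries, a list of its own where there are three numbers: the shift along the tool's x, y, z in mm, then the turn about the tool's z in degrees. A call has 1 to 8 rows; each row shifts and turns the commanded pose from where the row before left it, along the tool's axes as they then stand; what a row does not reach is not made up. A row lasts 1/8 s, in which the tool goes at most 62.5 mm and 10.7 degrees, less where a joint would pass 70% of its speed; a pose out of reach is approached as far as the arm can. A call with a gripper value outside its range is refused whole. OPENING is the finger opening in mm, from 0 to 87, set as the call begins (- or left out, the last holds). The fingers move at their own pace and stop on an object; FORCE is the grip in N (left out, the last holds). Time passes only in rows, so rows that do not move let the fingers close. It gives the time, the measured TCP pose, the force and the opening at its end, in the units of the state.
- robot.get_obs(): the state, without advancing time (a new reading comes with each control period).
- camera(name): name is "scene" or "side" or "wrist"; returns a dict with "pixels" (400x640x3 uint8, blue, green, red), "mtx" (3x3 intrinsics, pixels), "R" (3x3) and "t" (3): a world point X has camera coordinates R X + t. Camera axes: x right, y down, z forward; pixel columns grow to the right and rows downward; lengths in m; the calibration is good to about 2 mm. A picture is of the moment at which its call begins. There is no depth.
- order.hand_in(): hands the job in, once; it reports no verdict.
The state is a dict: "time": time; "q": joint angles; "joint_velocities": joint speeds; "joint_torque": joint torques, N m; "position": TCP position; "tool_rot": TCP orientation; "ft_force": force on the tool from outside, world axes, zero at the start; "moment": the same for the moment, N m; "grip_width": finger opening in m.
Only numpy, scipy, OpenCV 4.12 (cv2) and the standard library are available. Lean on these libraries where they do the work, as an engineer would, in place of code of your own. Each camera call takes 0.05 s, during which the arm holds its last target. There are 200 camera calls.

## Working session

There is one attempt and no reset: what is moved stays moved. The work goes in short steps, Python scripts to look and compute and a shell command to move; the robot and the scene stay as the last step left them, time stands still between calls to the robot, and variables do not carry over. Pictures are saved under pics/ and viewed, about 8 in all and at most 12, crops included, and the job is handed in when it is done.

```bash
mkdir -p pics; cat > h.py <<'E'
import numpy as np,cv2
from rig import robot,camera,order
def snap(n,f):
    c=camera(n); cv2.imwrite('pics/'+f,c['pixels']); np.savez('pics/'+f+'.npz',K=c['mtx'],R=c['R'],t=c['t']); return c
def ray(f,u,v,z):
    d=np.load('pics/'+f+'.npz'); r=d['R'].T@np.linalg.solve(d['K'],[u,v,1.]); o=-d['R'].T@d['t']
    return o+r*(z-o[2])/r[2]
def proj(f,X):
    d=np.load('pics/'+f+'.npz'); p=d['K']@(d['R']@np.array(X)+d['t']); return p[:2]/p[2]
E
python3 - <<'E'
from h import *
for n in ['scene','side']:
    c=snap(n,n+'0.png'); print(n,-c['R'].T@c['t'])
o=robot.get_obs(); print(o)
E
```

```text
scene [0.96867658 0.12654026 1.12599581]
side [ 0.23199857 -1.05453878  0.78713633]
{'time': 0.1, 'q': array([ 1.05647781e+00,  5.28412364e-01,  1.43377132e+00, -2.74080897e-05,
        1.18138990e+00, -1.78524252e-01]), 'joint_velocities': array([-4.60307797e-04, -1.91043020e-03, -2.55686311e-03,  1.19134779e-03,
        9.61941289e-05, -1.78502624e-03]), 'joint_torque': array([-3.36757203e-04, -4.40985310e+01, -1.77150983e+01,  6.34569791e-02,
        5.35036891e-02, -5.11703115e-05]), 'position': array([0.20561388, 0.58951195, 0.22114633]), 'tool_rot': array([ 8.15324485e-01,  5.79003457e-01, -8.91172223e-04,  4.32433436e-04]), 'ft_force': array([ 0.58208092,  0.33603833, -0.62015804]), 'moment': array([-0.00653037,  0.03337586, -0.00215325]), 'grip_width': 0.08750582034568818}
```

View pics/scene0.png

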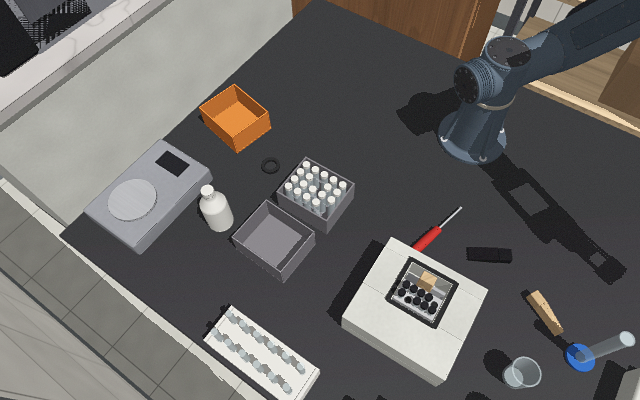

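View pics/side0.png

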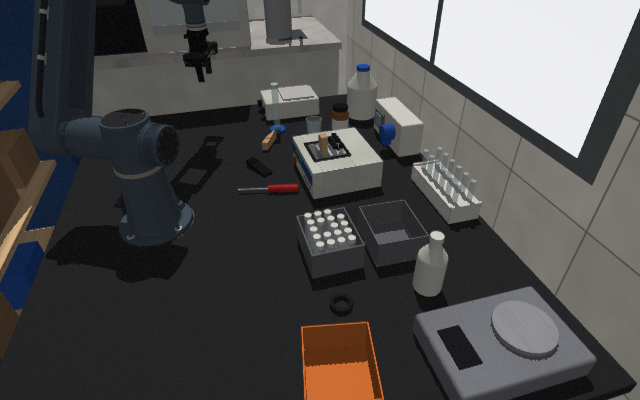

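The scene shows the digester at about (415,305), its wedge head at about (428,278) and the empty grey box at about (273,240). A spare wedge lies at (545,312). I'll enlarge the digester and box.

```bash
python3 - <<'E'
from h import *
s=cv2.imread('pics/scene0.png')
a=cv2.resize(s[230:390,335:495],None,fx=3.7,fy=3.7,interpolation=cv2.INTER_CUBIC)
b=cv2.resize(s[195:285,225:320],None,fx=2.1,fy=2.1,interpolation=cv2.INTER_CUBIC)
o=np.zeros((592,800,3),np.uint8);o[:592,:592]=a[:592];o[:b.shape[0],595:595+b.shape[1]]=b
cv2.imwrite('pics/c1.png',o)
E
```

```text
(no output)
```

View pics/c1.png

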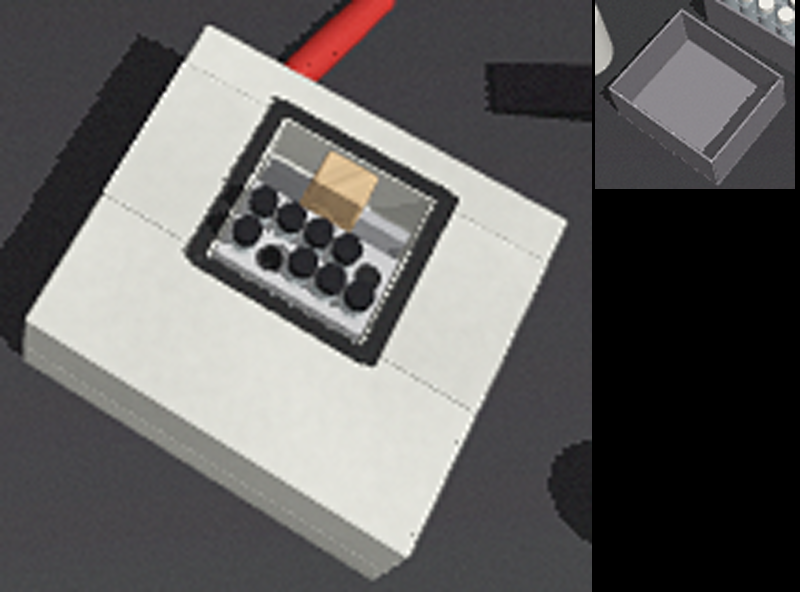

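```bash
python3 - <<'E'
from h import *
f='scene0.png'
A=lambda p,z:ray(f,335+p[0]/3.7,230+p[1]/3.7,z)
B=lambda p,z:ray(f,225+(p[0]-595)/2.1,195+p[1]/2.1,z)
def show(n,P):
    P=np.array(P);print(n,P.mean(0).round(4));print(P.round(3).tolist());
    e=np.roll(P,-1,0)-P; print(np.linalg.norm(e,axis=1).round(4),np.degrees(np.arctan2(e[:,1],e[:,0])).round(1))
D=[A(p,.1) for p in [(208,25),(567,220),(410,557),(27,322)]]
show('deck',D)
show('rim',[A(p,.103) for p in [(276,98),(458,198),(373,365),(187,255)]])
show('head',[A(p,.1575) for p in [(330,152),(378,180),(358,213),(313,190)]])
show('tray',[B(p,.08) for p in [(683,10),(783,78),(714,162),(612,90)]])
P=np.array(D); ey=(P[1]-P[0]+P[2]-P[3]);yaw=np.arctan2(ey[1],ey[0])-np.pi/2;print('yaw',np.degrees(yaw))
c=P.mean(0);R=np.array([[np.cos(yaw),-np.sin(yaw)],[np.sin(yaw),np.cos(yaw)]])
print('wedge pred',c[:2]+R@[-.045,0])
o=robot.get_obs()
from scipy.spatial.transform import Rotation as Ro
print(Ro.from_quat(o['tool_rot']).as_matrix().round(3))
E
```

```text
deck [0.598  0.1182 0.1   ]
[[0.485, -0.015, 0.1], [0.474, 0.242, 0.1], [0.711, 0.252, 0.1], [0.722, -0.005, 0.1]]
[0.2575 0.2369 0.2571 0.2379] [  92.3    2.3  -87.5 -177.6]
rim [0.5663 0.1162 0.103 ]
[[0.507, 0.049, 0.103], [0.501, 0.178, 0.103], [0.626, 0.183, 0.103], [0.631, 0.055, 0.103]]
[0.1295 0.1249 0.1281 0.1245] [  92.3    2.1  -87.8 -177.3]
head [0.5567 0.1148 0.1575]
[[0.544, 0.098, 0.157], [0.543, 0.13, 0.157], [0.569, 0.13, 0.157], [0.571, 0.101, 0.157]]
[0.0326 0.0254 0.0294 0.0275] [  90.9   -0.6  -85.1 -173.5]
tray [ 0.6397 -0.2696  0.08  ]
[[0.568, -0.349, 0.08], [0.575, -0.188, 0.08], [0.709, -0.192, 0.08], [0.706, -0.351, 0.08]]
[0.1612 0.1344 0.159  0.1374] [ 87.7  -1.7 -91.3 179.2]
yaw 2.435026279070025
wedge pred [0.55304137 0.11627881]
[[ 0.33   0.944 -0.001]
 [ 0.944 -0.33  -0.002]
 [-0.002 -0.    -1.   ]]
```

```bash
python3 - <<'E'
from h import *
f='scene0.png'
b=ray(f,582,357,0);print('tube base',b)
for z in (.1,.15,.2,.25,.3):print(z,proj(f,[b[0],b[1],z]))
print('beaker',ray(f,516,378,0),'caps',ray(f,335+318/3.7,230+232/3.7,.135),ray(f,335+348/3.7,230+248/3.7,.135))
E
python3 -m pendant '[[[0,0,-50],-10.6],[[0,0,-30],-10.6],[[0,0,0],-0.5]]' 87
```

```text
tube base [0.45434384 0.50752309 0.        ]
0.1 [604.17871249 348.22528156]
0.15 [616.79512944 343.23376068]
0.2 [630.62549866 337.76195542]
0.25 [645.85388537 331.73704276]
0.3 [662.7035474  325.07069366]
beaker [0.58786947 0.39640143 0.        ] caps [0.58389109 0.11571889 0.135     ] [0.58246262 0.13559224 0.135     ]
time: 0.48
position: [0.2066, 0.5914, 0.3046]
tool_rot: [0.692, 0.722, 0.003, -0.001]
ft_force: [0.7, 0.8, -0.2]
grip_width: 0.0869
```

```bash
python3 -m pendant '[[[-49,33,0],0],[[-49,33,0],0],[[-49,33,0],0],[[-49,33,0],0],[[-49,33,0],0],[[-49,33,0],0],[[-49,33,0],0],[[-49,33,0],0]]'; python3 -m pendant '[[[-49,33,0],0],[[-49,33,0],0],[[0,0,0],0],[[0,0,0],0]]'
python3 - <<'E'
from h import *
c=snap('wrist','w1.png')
for z in (.14,.1575):
  print(proj('w1.png',[.555,.116,z]))
cv2.imwrite('pics/w1s.png',cv2.resize(c['pixels'],None,fx=1.25,fy=1.25))
E
```

```text
time: 1.48
position: [0.4864, 0.2079, 0.3003]
tool_rot: [0.693, 0.721, -0.001, -0.001]
ft_force: [0.7, 0.9, 0.1]
grip_width: 0.087
time: 1.98
position: [0.5553, 0.1148, 0.3004]
tool_rot: [0.692, 0.721, -0.001, -0.002]
ft_force: [1.0, 0.2, -1.0]
grip_width: 0.0872
[320.74954683 186.27978358]
[320.82187819 190.37606791]
```

View pics/w1s.png

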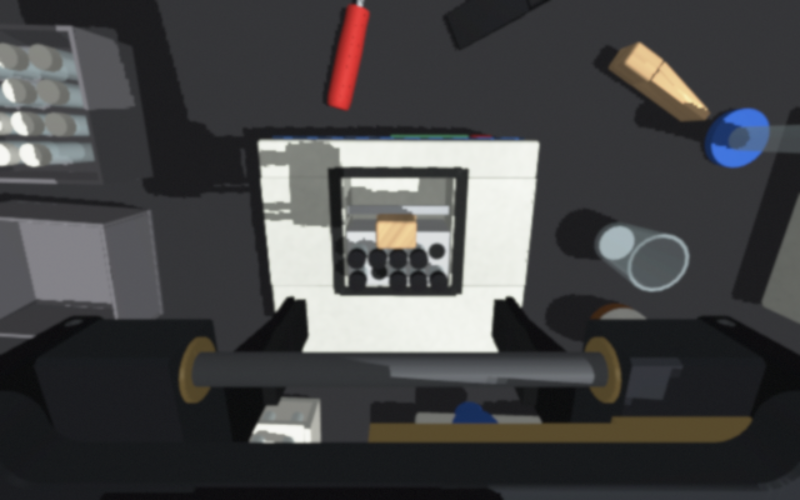

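The wrist view shows the head's top face at about (376–417, 216–248) in the enlarged picture, with the rim spanning 330–467 in u. The head is close to the prediction.

```bash
python3 - <<'E'
from h import *
f='w1.png'
for p,z in [((376,217),.1575),((416,217),.1575),((376,248),.1575),((416,248),.1575),((396,232.5),.1575),((330,170),.103),((467,170),.103),((332,293),.103),((463,293),.103),((258,141),.1),((540,141),.1)]: print(p,ray(f,p[0]/1.25,p[1]/1.25,z).round(4))
E
```

```text
(376, 217) [0.5381 0.0947 0.1575]
(416, 217) [0.5367 0.1275 0.1575]
(376, 248) [0.5646 0.0954 0.1575]
(416, 248) [0.5632 0.1289 0.1575]
(396, 232.5) [0.5505 0.1116 0.1575]
(330, 170) [0.5068 0.048  0.103 ]
(467, 170) [0.5015 0.1755 0.103 ]
(332, 293) [0.6308 0.0485 0.103 ]
(463, 293) [0.6252 0.183  0.103 ]
(258, 141) [ 0.4837 -0.0183  0.1   ]
(540, 141) [0.4729 0.2406 0.1   ]
```

```bash
python3 -m pendant '[[[-1,-3,50],0],[[0,0,50],0],[[0,0,35],0],[[0,0,19],0],[[0,0,0],0],[[0,0,0],0]]'; python3 -m pendant '[[[0,0,0],0],[[0,0,0],0],[[0,0,0],0],[[0,0,0],0],[[0,0,0],0],[[0,0,0],0]]' 20 50
```

```text
time: 2.78
position: [0.5538, 0.1146, 0.1489]
tool_rot: [0.691, 0.723, 0.0, 0.0]
ft_force: [0.1, -0.7, 0.0]
grip_width: 0.0869
time: 3.52
position: [0.5537, 0.113, 0.1481]
tool_rot: [0.692, 0.722, -0.0, 0.0]
ft_force: [-0.5, -4.5, 3.4]
grip_width: 0.0347
```

```bash
python3 -m pendant '[[[3,0,0],0],[[3,0,0],0],[[3,0,-0.5],0],[[3,0,-0.5],0],[[3,0,-0.5],0],[[3,0,-0.5],0],[[0,0,0],0]]'
python3 - <<'E'
from h import *
c=snap('scene','s2.png'); c=c['pixels']
cv2.imwrite('pics/s2c.png',cv2.resize(c[230:330,370:500],None,fx=5,fy=5,interpolation=cv2.INTER_CUBIC))
E
```

```text
time: 4.4
position: [0.5532, 0.1271, 0.1499]
tool_rot: [0.691, 0.723, -0.003, 0.003]
ft_force: [-0.3, -11.6, -0.1]
grip_width: 0.0336
```

View pics/s2c.png

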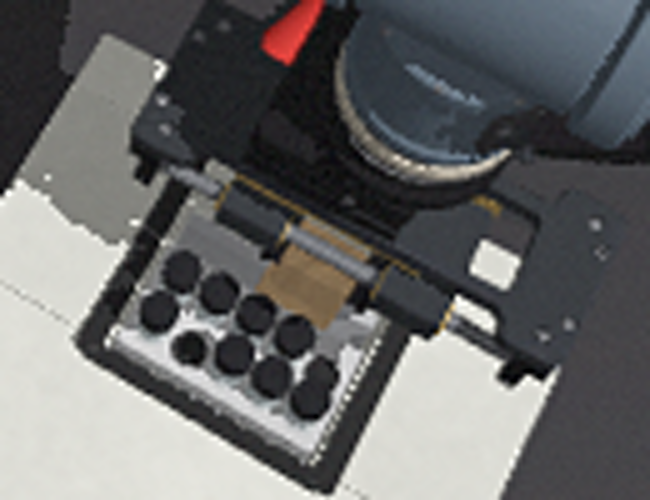

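The wedge moved left about 14 mm with the gripper, and the caps and block look seated. Now I'll sweep right.

```bash
python3 -m pendant '[[[-5,0,0],0],[[-4,0,0],0],[[-4,0,-0.8],0],[[-4,0,-0.8],0],[[-4,0,-0.8],0],[[-4,0,-0.8],0],[[-4,0,-0.8],0],[[-4,0,-0.8],0]]'; python3 -m pendant '[[[-3,0,-0.4],0],[[0,0,0],0]]'
```

```text
time: 5.45
position: [0.554, 0.1027, 0.1546]
tool_rot: [0.692, 0.721, 0.003, -0.003]
ft_force: [0.2, 9.0, -2.2]
grip_width: 0.0332
time: 5.7
position: [0.5542, 0.0993, 0.1551]
tool_rot: [0.692, 0.721, 0.003, -0.003]
ft_force: [-0.1, 8.9, -0.8]
grip_width: 0.0336
```

```bash
python3 -m pendant '[[[5,0,0],0],[[4,0,0],0],[[4.5,0,-1],0],[[4.5,0,-1],0],[[4.5,0,-1],0],[[4.5,0,-1],0],[[4.5,0,-1],0],[[4.5,0,-1],0]]'; python3 -m pendant '[[[-5,0,0],0],[[-4,0,0],0],[[-4.5,0,-1],0],[[-4.5,0,-1],0],[[-4.5,0,-1],0],[[-4.5,0,-1],0],[[-4.5,0,-1],0],[[-4.5,0,-1],0]]'
python3 - <<'E'
from h import *
c=snap('scene','s3.png')['pixels'];d=snap('side','d3.png')['pixels']
a=cv2.resize(c[230:330,370:500],(520,400),interpolation=cv2.INTER_CUBIC)
b=cv2.resize(d[115:215,290:360],(280,400),interpolation=cv2.INTER_CUBIC)
cv2.imwrite('pics/s3c.png',np.hstack([a,b]))
E
```

```text
time: 6.7
position: [0.5531, 0.1285, 0.161]
tool_rot: [0.691, 0.723, -0.002, 0.002]
ft_force: [0.3, -6.7, -0.4]
grip_width: 0.0331
time: 7.7
position: [0.5542, 0.0979, 0.167]
tool_rot: [0.692, 0.722, 0.002, -0.002]
ft_force: [0.7, 5.2, -1.5]
grip_width: 0.0334
```

View pics/s3c.png

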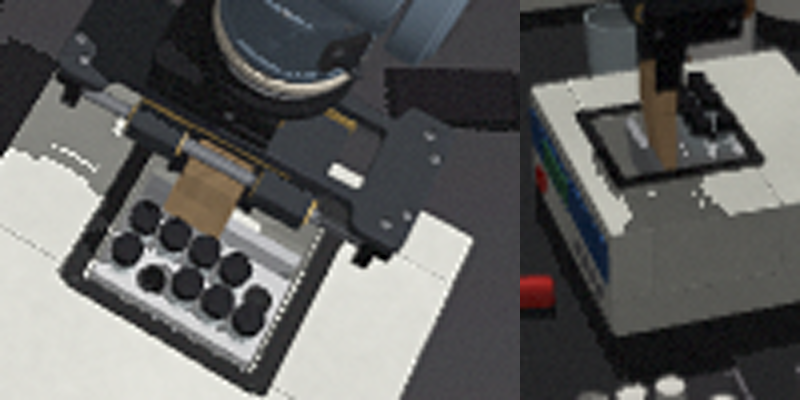

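The wedge is rising with the gripper, about 19 mm so far. The block is seated and the drag is fading, so I'll do two more sweeps.

```bash
python3 -m pendant '[[[4,0,0],0],[[4,0,-0.5],0],[[4.5,0,-1],0],[[4.5,0,-1],0],[[4.5,0,-1],0],[[4.5,0,-1],0],[[4.5,0,-1],0],[[4.5,0,-1],0]]'; python3 -m pendant '[[[-4,0,0],0],[[-4,0,-0.5],0],[[-4.5,0,-1],0],[[-4.5,0,-1],0],[[-4.5,0,-1],0],[[-4.5,0,-1],0],[[-4.5,0,-1],0],[[-4.5,0,-1],0]]';python3 -m pendant '[[[4,0,-0.5],0],[[4,0,-1],0],[[4.5,0,-1],0],[[4.5,0,-1],0],[[0,0,0],0]]'
```

```text
time: 8.8
position: [0.553, 0.1312, 0.1738]
tool_rot: [0.692, 0.722, 0.0, -0.0]
ft_force: [-0.3, -2.0, -0.3]
grip_width: 0.0334
time: 9.8
position: [0.5544, 0.0951, 0.1803]
tool_rot: [0.692, 0.722, -0.0, 0.0]
ft_force: [0.1, 0.4, 0.1]
grip_width: 0.0334
time: 10.42
position: [0.5537, 0.1132, 0.1839]
tool_rot: [0.691, 0.722, 0.0, 0.0]
ft_force: [0.2, -0.3, -1.1]
grip_width: 0.0331
```

```bash
python3 -m pendant '[[[0,0,-8],0],[[0,0,-10],0],[[0,0,-10],0],[[0,0,-15],0],[[0,0,-25],0],[[0,0,-40],0],[[0,0,-25],0],[[0,0,0],0]]'
python3 - <<'E'
from h import *
c=snap('scene','s4.png')['pixels'];d=snap('side','d4.png')['pixels']
a=cv2.resize(c[190:330,220:500],(800,400),interpolation=cv2.INTER_CUBIC)
cv2.imwrite('pics/s4c.png',np.hstack([cv2.resize(d[60:260,280:440],(400,500)),cv2.resize(c[220:340,370:466],(400,500))]))
E
```

```text
time: 11.42
position: [0.5552, 0.1126, 0.3198]
tool_rot: [0.692, 0.722, 0.002, 0.002]
ft_force: [0.5, -0.8, -1.2]
grip_width: 0.0335
```

View pics/s4c.png

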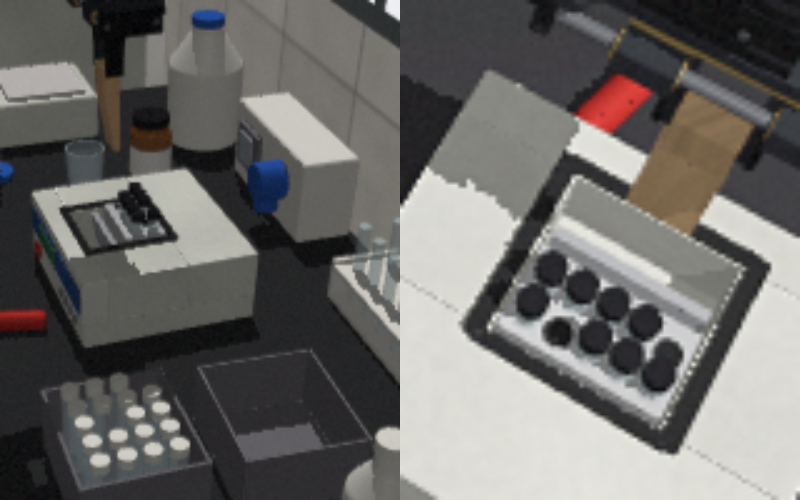

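Wedge is free and held, and the block is down with the gap empty. Next I'll check clearances around the box and joint 6.

```bash
python3 - <<'E'
from h import *
f='scene0.png'
b=ray(f,220,226,0);print('bottle',b,[proj(f,[b[0],b[1],z]).round() for z in (.1,.15,.2)])
print('vials',[ray(f,u,v,.09).round(3) for u,v in [(305,158),(354,186),(317,230),(278,195)]])
o=robot.get_obs();print(o['q'].round(3),o['position'])
X=np.array([-.042,.999]);Y=np.array([.999,.042]);d=np.array([.640,-.270])-o['position'][:2];print(d@X,d@Y)
E
```

```text
bottle [ 0.67851757 -0.4412035   0.        ] [array([212., 209.]), array([207., 199.]), array([203., 189.])]
vials [array([ 0.406, -0.339,  0.09 ]), array([ 0.406, -0.176,  0.09 ]), array([ 0.57 , -0.183,  0.09 ]), array([ 0.544, -0.329,  0.09 ])]
[ 0.003  0.348  1.464 -0.     1.33  -1.611] [0.55317861 0.1125469  0.31648391]
-0.38581085278135424 0.0706676004830419
```

```bash
python3 -m pendant '[[[-30,5,0],0],[[-50,9,0],0],[[-58,11,0],0],[[-58,11,0],0],[[-58,11,0],0],[[-58,11,0],0],[[-48,9,0],0],[[-26,4,0],0]]'; python3 -m pendant '[[[0,0,0],10],[[0,0,0],10],[[0,0,0],10],[[0,0,0],10],[[0,0,0],10],[[0,0,0],10],[[0,0,0],10],[[0,0,0],10]]'; python3 -m pendant '[[[0,0,0],10],[[0,0,0],2],[[0,0,0],0],[[0,0,0],0]]'
python3 - <<'E'
from h import *
c=snap('scene','s5.png')['pixels'];d=snap('side','d5.png')['pixels']
cv2.imwrite('pics/s5c.png',np.hstack([cv2.resize(d[120:300,280:440],(400,450)),cv2.resize(c[130:310,200:360],(400,450))]))
E
```

```text
time: 12.52
position: [0.6405, -0.2727, 0.3138]
tool_rot: [0.693, 0.721, -0.001, -0.002]
ft_force: [0.5, -0.1, -0.2]
grip_width: 0.0331
time: 13.52
position: [0.6403, -0.2695, 0.3141]
tool_rot: [0.994, 0.106, -0.002, -0.001]
ft_force: [-0.4, 0.0, -0.4]
grip_width: 0.0332
time: 14.02
position: [0.6411, -0.27, 0.3163]
tool_rot: [1.0, 0.005, -0.0, -0.0]
ft_force: [-0.3, 0.8, -0.6]
grip_width: 0.0336
```

View pics/s5c.png

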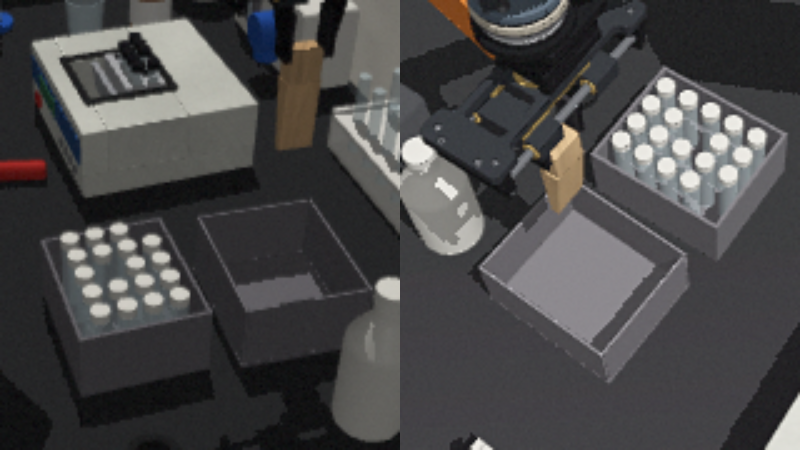

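```bash
python3 - <<'E'
from h import *
d=np.load('pics/w1.png.npz');print(-d['R'].T@d['t']-np.array([.5553,.1148,.3004]))
f='scene0.png'
print('bottle top',[ray(f,208,190,z).round(3) for z in (.15,.18,.21)])
E
```

```text
[-0.08162649 -0.00366515  0.16390777]
bottle top [array([ 0.657, -0.458,  0.15 ]), array([ 0.667, -0.44 ,  0.18 ]), array([ 0.676, -0.422,  0.21 ])]
```

The camera side points away from the bottle, so the descent is clear.

```bash
python3 -m pendant '[[[0,0,50],0],[[0,0,50],0],[[0,0,50],0],[[0,0,32],0],[[0,0,15],0],[[0,0,4],0],[[0,0,0],0],[[0,0,0],0]]'; python3 -m pendant '[[[0,0,0],0],[[0,0,0],0],[[0,0,0],0],[[0,0,0],0],[[0,0,0],0],[[0,0,0],0]]' 87; python3 -m pendant '[[[0,0,-20],0],[[0,0,-40],0],[[0,0,-50],0],[[0,0,-50],0],[[0,0,0],0],[[0,0,0],0],[[0,0,0],0],[[0,0,0],0]]'
python3 - <<'E'
from h import *
c=snap('scene','s6.png')['pixels'];d=snap('side','d6.png')['pixels']
cv2.imwrite('pics/s6c.png',np.hstack([cv2.resize(d[110:290,280:440],(400,450)),cv2.resize(c[195:355,220:500],(400,450))]))
E
```

```text
time: 15.12
position: [0.6422, -0.2706, 0.1176]
tool_rot: [1.0, 0.004, 0.001, 0.001]
ft_force: [-0.2, -0.6, -0.0]
grip_width: 0.0337
time: 15.88
position: [0.6412, -0.27, 0.1157]
tool_rot: [1.0, 0.004, -0.0, -0.0]
ft_force: [-0.5, -0.2, -1.1]
grip_width: 0.0834
time: 16.88
position: [0.6406, -0.2697, 0.2741]
tool_rot: [1.0, 0.004, -0.001, -0.001]
ft_force: [0.3, -0.0, -0.3]
grip_width: 0.0868
```

View pics/s6c.png

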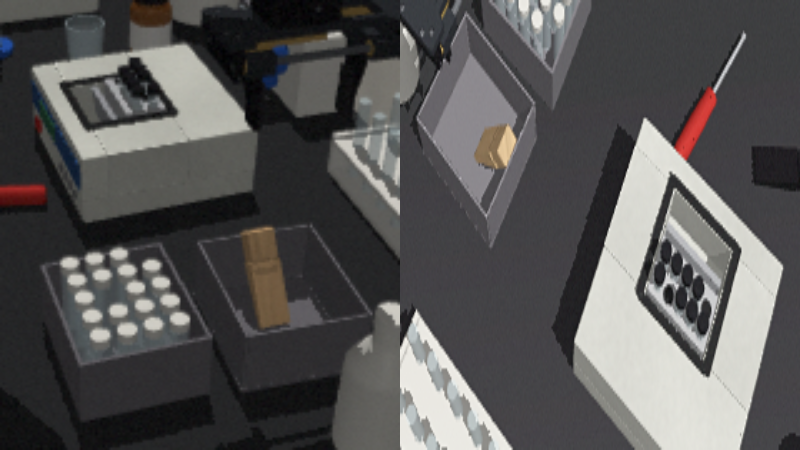

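It leans on the +y wall inside the box. I'll check the head position and that it is at rest.

```bash
python3 -m pendant '[[[0,0,-30],0],[[0,0,0],0],[[0,0,0],0],[[0,0,0],0],[[0,0,0],0],[[0,0,0],0],[[0,0,0],0],[[0,0,0],0]]'
python3 - <<'E'
from h import *
c=snap('scene','s7.png')['pixels'];a=cv2.imread('pics/s6.png')
print('diff',cv2.absdiff(a,c)[235:260,272:296].max())
for z in (.06,.075,.09):print(z,(ray('s7.png',288,246,z)[:2]-[.640,-.270]).round(3))
E
```

```text
time: 17.98
position: [0.6412, -0.27, 0.3058]
tool_rot: [1.0, 0.004, 0.0, 0.0]
ft_force: [-0.1, -0.1, 0.2]
grip_width: 0.0871
diff 7
0.06 [-0.002  0.043]
0.075 [0.003 0.048]
0.09 [0.008 0.053]
```

At rest, with the head about 48 mm off the box's centre (limit 82.5 mm) and well below 110 mm.

```bash
python3 -c "
from rig import order
print(order.hand_in())"
```

```text
the job is handed in; nothing more can be done
None
```

I worked the wedge out of the digester, put it in the empty grey box and handed the job in about 18 s into the run. No verdict is reported.

- **Freeing it:** I gripped the wedge by its head and swept it about ±15 mm left and right of the gap's middle. It crept up about 1 mm for every 4 to 6 mm of sideways pull. After about 36 mm of rise the drag was gone, and I lifted it straight out.
- **Block:** The tube block looked seated in every picture, including the last one. I had no direct reading of the joint, so that is by eye only.
- **Wedge in the box:** In the last check it leans at rest against the box's left (+y) wall. Its head is about 48 mm from the box's middle, against a limit of 82.5 mm, and roughly 60–90 mm above the table.
- **Gripper:** It is open, well above the box, and reads about 0 N.

No check failed. The only disagreement was that the two camera views put the wedge about 3–5 mm apart, which the grip easily absorbed.

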